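# Bring the adapter carrier round the guide track into its dock

### The arm

A 7-joint arm with a two-finger parallel gripper is mounted at the origin on a cart in front of the work surface, level with it; the furniture and walls round the work are solid. World frame = base frame: x ahead of the robot, y to its left, z up, the work surface at z = 0. Lengths are in m, angles in degrees, forces in N, time in s.
With the tool pointing down it reaches from about 0.4 to 0.925 m from the base axis. Payload 5.6 kg.
Tool frame: the origin (TCP) lies between the finger pads; the fingertips stand 11 mm ahead of it and the grasp point (between the pads) lies 8 mm behind it; z points along the fingers, y is the line along which they close (so a half turn about z gives the same grasp; the last joint's range is limited). The gripper opens to 85 mm and grips with 20 to 120 N. Pads are 22 mm wide; open, the fingers measure 114 mm over their backs; the gripper's body (76 mm by 85 mm) begins 54 mm behind the grasp point. The pads swing forward as they close: fully open they stand 13 mm farther back than shut.
Start: joints at [-70.875, 26.786, -0.665, 91.828, 0.344, 61.387, -3.226], TCP at [0.239, 0.604, 0.242] pointing down, gripper open.
Joint ranges: [-144.91, 144.91], [-17.63, 115.5], [-89.93, 88.59], [15.96, 139.68], [-74.01, 254.01], [8.47, 105.57], [-167.45, 167.45]. Speed limits (degrees/s): [147.25, 147.25, 180, 180, 180, 180, 180].

### API

Orientations are given as a 3x3 rotation matrix whose columns are the frame's x, y, z axes.
In Python, from rig import arm, optics, models gives the robot as it stands. The module is installed in compiled form; this text tells all that it offers.
- The arm moves only by the shell command python3 -m handwheel 'ROWS'. ROWS is JSON, a list of rows, each a list of 7 numbers: the shift along the tool's x, y, z in units of 25 mm (1.0 is 25 mm), then the turn, a rotation vector about the tool's x, y, z in units of 5 degrees (1.0 is 5 degrees), then the opening, from -1 (shut) to 1 (fully open). In form: [[tx, ty, tz, rx, ry, rz, gripper], ...]. A call has 1 to 8 rows; each row is the pose to reach, as a shift and turn from the pose commanded when the call began, along the tool's axes at that moment; what a row does not reach only later rows make up. A row lasts 1/10 s, in which the tool goes at most 50 mm and 8.59 degrees, less where a joint would pass 70% of its speed; a pose out of reach is approached as far as the arm can. A call with a gripper value outside its range is refused whole. The fingers move at their own pace and stop on an object; the grip force is fixed at half the most. Time passes only in rows, so rows that repeat a pose let the fingers close. It gives the time, the measured TCP pose, the force, the opening and the grip force at its end, in the units of the state.
- arm.get_obs(): the state, without advancing time (a new reading comes with each control period).
- optics.camera(name): name is "side" or "top" or "wrist"; returns (picture, depth): 420x560x3 uint8, red, green, blue; 420x560 float32, m along the optical axis (not along the pixel's ray), 0 where there is no reading.
- optics.camera_params(name): a dict with "camera_matrix" (3x3 intrinsics, pixels), "position" and "attitude" of the camera in the world; the wrist camera has in their place "hand_eye" (4x4, takes a point from camera to tool coordinates, whose origin is the TCP and whose axes are the flange's). Camera axes: x right, y down, z forward; pixel columns grow to the right and rows downward; lengths in m; the calibration is good to about 2 mm. A picture is of the moment at which its call begins: read the wrist's pose just before it. camera_params takes no time and is no camera call.
- arm.close_job(): hands the job in; it is judged then, once.
Trained networks look in the newest picture that a camera, given by its name, has taken for a name from the list of things; names that differ only in an ending like _2 or _b are one class to them, and where a whole thing is asked for, a point or a joint stands for the part that bears it (a point fixed in the world has none). Each returns a list of dicts, best first, with "confidence" (0 to 1); they miss things now and then, are a little off and sometimes report something else, mostly with a low value. They report only what shows in the picture. A call takes as long as a camera call.
- models.spot_in(target, camera): "at" ([x, y, z] in m, in world coordinates, good to about 4 mm: the middle of the surface that is visible of it).
- models.silhouettes(target, camera): "region" (420x560 bool, what is visible of it).
The state is a dict: "t": time; "joint_pos": joint angles; "qd": joint speeds; "joint_efforts": joint torques, N m; "position": TCP position; "eef_rot": TCP orientation; "wrist_force": force on the tool from outside, world axes, zero at the start; "ft_torque": the same for the moment, N m; "grip_width": finger opening in m; "grip_force": force on a finger pad.
Only numpy, scipy, OpenCV 4.12 (cv2) and the standard library are available. Lean on these libraries where they do the work, as an engineer would, in place of code of your own. Each camera call takes 0.05 s, during which the arm holds its last target. There are 200 camera calls.

### The job

Push the carrier with the round metal fitting on it along its guide track, round the corner and past the spring catch into the dock at the far end. There press it firmly home against the spring stop, with about 10 to 15 N (a good kilogram), then let go so that it stays home behind the catch. Be gentle all the way: never load the track with more than 25 N, and leave the things standing round it alone.

Things in the scene. Friction and masses are not known exactly. Their poses are not given: they have to be found in the camera images.
- track: L-shaped guide track fixed on the bench: dark 4 mm base plate, two aluminium rails with tops 15 mm above the bench, channel 44 mm wide between them, inward lips leave a 33 mm slot. Origin: centre of the bend at bench height, on the inside of the corner; z up. In this frame the centre line runs along +x at y = 0.080, bends right round the origin (radius 0.080), then runs along -y at x = 0.080.
- bend_start (a point): Centre of the channel floor (4 mm above the bench) where the straight first leg ends and the bend begins: track frame (0, 0.080). Axes as the track's. The first leg is closed 112 mm before it (at x = -0.112).
- bend_end (a point): Centre of the channel floor where the bend ends and the straight second leg begins: track frame (0.080, 0). Axes as the track's. The second leg is closed 157 mm beyond it (at y = -0.157); the dock lies in it.
- carrier: Loose grey carrier in the channel, 0.25 to 0.5 kg: shoe 68 x 40 x 6 mm with round ends, held down by the lips, 2 mm play each side; on it a deck 56 x 28 mm, top 24 mm above the bench. Its long axis (own x) follows the channel and turns 90 degrees clockwise (from above) in the bend. Starts in the first leg, +x ahead. Origin: centre of its underside, 4 mm above the bench. Friction 1 to 4 N.
- carrier_post (a point): Point to push or hold, 36 mm above the bench, on the axis of the upright metal fitting fixed on the middle of the carrier's deck: 26 mm diameter from 24 to about 42 mm above the bench, narrower above, top at 54 mm. Axes as the carrier's. Rails and dock stay below 25 mm, so fingertips kept 27 mm or more above the bench clear them.
- dock_seat (a point): Where carrier_post stands when the carrier just touches the stop pad: centre line of the second leg, 36 mm above the bench, 100 to 116 mm beyond bend_end. Axes as the track's; home is towards -y. The dock is a low dark frame clamped on the rails; where along the leg differs from day to day, but it does not move in use.
- stop_pad: Sprung black rubber stop pad across the dock, 26 x 6 x 8 mm, met by the front of the deck. It yields about 1 mm per 10 N towards the track's -y (4 mm at most) and returns slowly. Its origin lies straight below dock_seat at bench height; the pad's face is 28 mm beyond that.
- catch (a joint): Spring catch of the dock: an upright steel roller, 12 mm diameter, on the inner side of the second leg, 25 mm before dock_seat, standing 5 mm into the deck's way. 0 = fully out; it is pressed back to about 3 to 7 mm (0.003 to 0.007) while the deck passes, which takes a few newtons (under 8), then springs out behind the deck and eases it onto the pad.
- weight_big: bystander: a steel laboratory weight with a button top, 26 mm diameter, 43 mm high; origin at its underside
- brass_adapter: bystander: a brass threaded adapter with hexagon standing upright, 26 x 30 x 50 mm; origin at its underside
- tape_tin: bystander: a round flat tin with a green lid, 69 mm diameter, 24 mm high; origin at its underside

How it is judged:
By the outcome, as a careful person would: the job done as asked, in the order asked, and still so for the second after the job is handed in, with the robot touching nothing.
It also fails if it takes over 72 s, if anything falls off the work surface, if the arm or the gripper's body presses on something with over 40 N, if the wrist force passes 120 N, or if a joint passes its speed limit or range.

## Working session

There is one attempt and no reset: what is moved stays moved. The work goes in short steps, Python scripts to look and compute and a shell command to move; the robot and the scene stay as the last step left them, time stands still between calls to the robot, and variables do not carry over. Pictures are saved under pics/ and viewed, at most 10 in all, crops included, and the job is handed in when it is done.

```bash
mkdir -p pics
python3 - <<'E'
from rig import arm,optics,models
import cv2,numpy as np
o=arm.get_obs();print({k:np.round(v,3).tolist() for k,v in o.items()})
ims=[]
for c in ("top","side"):
    p,d=optics.camera(c);ims.append(p);np.save(f"d_{c}.npy",d);cv2.imwrite(f"{c}.png",p[:,:,::-1])
    k=optics.camera_params(c);print(c,{a:np.round(b,3).tolist() for a,b in k.items()})
    for t in ("track","carrier","carrier_post","stop_pad","catch","weight_big","brass_adapter","tape_tin"):
        print(t,[(np.round(r["at"],3).tolist(),round(r["confidence"],2)) for r in models.spot_in(t,c)[:3]])
cv2.imwrite("pics/top1.png",ims[0][:,:,::-1]);cv2.imwrite("pics/side1.png",ims[1][:,:,::-1])
E
```

```text
{'t': 0.0, 'joint_pos': [-70.876, 26.837, -0.664, 91.883, 0.345, 61.386, -3.227], 'qd': [0.006, -0.072, 0.022, 0.027, 0.017, -0.034, 0.009], 'joint_efforts': [0.0, -53.239, 0.022, -25.131, 0.012, 0.008, 0.0], 'position': [0.239, 0.604, 0.241], 'eef_rot': [[-0.93, 0.368, -0.001], [0.368, 0.93, -0.002], [-0.0, -0.002, -1.0]], 'wrist_force': [0.185, -0.464, 0.266], 'ft_torque': [0.037, -0.005, -0.013], 'grip_force': 0.0, 'grip_width': 0.085}
top {'camera_matrix': [[412.562, 0.0, 285.579], [0.0, 412.562, 211.334], [0.0, 0.0, 1.0]], 'position': [0.383, -0.072, 1.057], 'attitude': [[-0.026, -0.989, 0.143], [-0.999, 0.029, 0.019], [-0.023, -0.143, -0.989]]}
track [([0.567, 0.072, 0.002], 0.85)]
carrier [([0.446, 0.106, 0.023], 0.88)]
carrier_post [([0.448, 0.113, 0.025], 0.84)]
stop_pad []
catch []
weight_big [([0.422, 0.274, 0.032], 0.58)]
brass_adapter []
tape_tin [([0.373, -0.266, 0.024], 0.67)]
side {'camera_matrix': [[533.758, 0.0, 277.238], [0.0, 533.758, 205.378], [0.0, 0.0, 1.0]], 'position': [0.563, 0.899, 0.874], 'attitude': [[-0.997, 0.067, -0.045], [0.078, 0.65, -0.756], [-0.021, -0.757, -0.653]]}
track [([0.567, 0.086, 0.003], 0.85)]
carrier [([0.448, 0.113, 0.021], 0.74), ([0.569, 0.086, 0.003], 0.64)]
carrier_post [([0.448, 0.119, 0.024], 0.71)]
stop_pad []
catch [([0.449, 0.119, 0.022], 0.52)]
weight_big [([0.428, 0.283, 0.022], 0.57)]
brass_adapter [([0.428, 0.283, 0.025], 0.21)]
tape_tin [([0.378, -0.257, 0.02], 0.76), ([0.571, 0.085, 0.001], 0.26)]
```

View pics/top1.png

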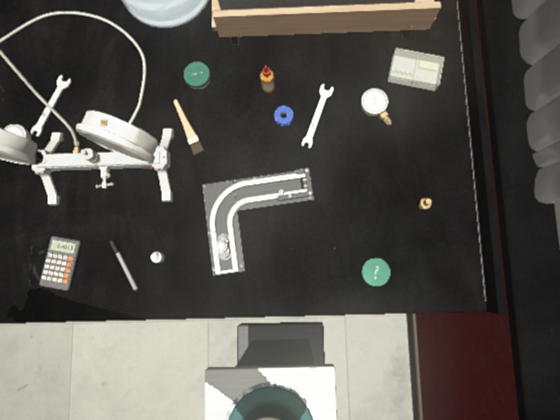

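View pics/side1.png

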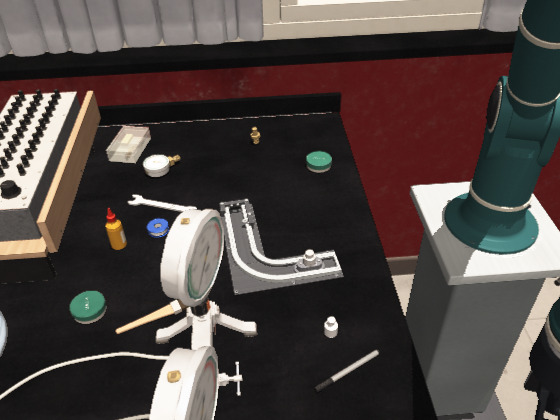

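The top view shows the L track with its first leg at (230,270)→(222,200), the bend at top left, and the second leg running right to (312,185). The post is at (224,245) and the dock frame near (290,190). The side view agrees, with the post at (309,258) and the dock at about (237,212). The white weight stands apart at top (157,257), and the gauge stand is at top (100,150). Next I'll fit the track pose and check the obstacle heights.

```bash
cat > h.py <<'E'
import numpy as np,cv2
from scipy.optimize import least_squares
from rig import arm,optics,models
def campose(c,o=None):
    k=optics.camera_params(c);K=np.array(k["camera_matrix"])
    if c=="wrist":
        H=np.array(k["hand_eye"]);R=np.array(o["eef_rot"]);return K,R@H[:3,:3],R@H[:3,3]+np.array(o["position"])
    return K,np.array(k["attitude"]),np.array(k["position"])
def onplane(uv,z,K,R,p):
    uv=np.atleast_2d(uv).astype(float);r=(np.c_[uv,np.ones(len(uv))]@np.linalg.inv(K).T)@R.T
    return p+r*((z-p[2])/r[:,2])[:,None]
def cloud(d,K,R,p):
    v,u=np.indices(d.shape);r=np.c_[u.ravel(),v.ravel(),np.ones(d.size)]@np.linalg.inv(K).T
    return ((r*d.ravel()[:,None])@R.T+p).reshape(*d.shape,3)
def totrack(P,q):
    c,s=np.cos(q[2]),np.sin(q[2]);x,y=P[:,0]-q[0],P[:,1]-q[1];return np.c_[c*x+s*y,-s*x+c*y]
def toworld(T,q):
    c,s=np.cos(q[2]),np.sin(q[2]);T=np.atleast_2d(T);return np.c_[q[0]+c*T[:,0]-s*T[:,1],q[1]+s*T[:,0]+c*T[:,1]]
def dist(T):
    x,y=T.T;return np.where(x<0,y-.08,np.where(y<0,x-.08,np.hypot(x,y)-.08))
def fit(P,q0):
    f=lambda q:np.abs(dist(totrack(P,q)))-q[3]
    return least_squares(f,[*q0,.021],loss="soft_l1",f_scale=.003)
E
python3 - <<'E'
from h import *
for c in ("top","side"):
    im=cv2.imread(f"{c}.png");K,R,p=campose(c);d=np.load(f"d_{c}.npy");C=cloud(d,K,R,p)
    optics.camera(c);m=models.silhouettes("track",c)[0]["region"]
    g=cv2.cvtColor(im,cv2.COLOR_BGR2GRAY);v,u=np.nonzero(m&(g>150));P=onplane(np.c_[u,v],.015,K,R,p)
    q0=[.5,.03,0]; r=fit(P,q0);q=r.x;D=np.abs(dist(totrack(P,q)));T=totrack(P,q)
    print(c,np.round(q,4),"deg",np.degrees(q[2]),len(P),"cost",r.cost,np.round(np.percentile(D,[5,50,95]),4),T.min(0),T.max(0))
    X=C.reshape(-1,3);X=X[(d.ravel()>0)&(X[:,0]>.2)&(X[:,0]<.9)&(X[:,1]>-.5)&(X[:,1]<.65)]
    h=X[X[:,2]>.07]
    if c=="top":
        for x in np.arange(.2,.9,.1):
            print(round(x,1),[round(float(max([0,*h[(abs(h[:,0]-x-.05)<.05)&(abs(h[:,1]-y-.05)<.05)][:,2]])),2) for y in np.arange(-.5,.6,.1)])
    t=totrack(X,q);b=X[(abs(t[:,0]+.06)<.08)&(abs(t[:,1]-.08)<.02)&(X[:,2]>.03)&(X[:,2]<.07)]
    print("post pts",len(b),b.mean(0),totrack(b,q).mean(0),b[:,2].max())
E
```

```text
top [0.5106 0.0346 0.1281 0.0223] deg 7.336869098367351 2150 cost 0.02247088473268263 [0.0132 0.0222 0.0331] [-0.11934267 -0.16343231] [0.11561784 0.11562926]
0.2 [0.22, 0.0, 0.0, 0.0, 0.0, 0.0, 0.0, 0.0, 0.0, 0.0, 0.0]
0.3 [0.23, 0.0, 0.0, 0.0, 0.0, 0.0, 0.0, 0.0, 0.0, 0.0, 0.0]
0.4 [0.23, 0.0, 0.0, 0.0, 0.0, 0.0, 0.0, 0.0, 0.0, 0.0, 0.0]
0.5 [0.22, 0.0, 0.0, 0.0, 0.0, 0.0, 0.0, 0.0, 0.0, 0.0, 0.0]
0.6 [0.23, 0.0, 0.0, 0.0, 0.0, 0.0, 0.0, 0.33, 0.33, 0.3, 0.29]
0.7 [0.23, 0.0, 0.0, 0.0, 0.0, 0.0, 0.0, 0.0, 0.3, 0.15, 0.16]
0.8 [0.22, 0.0, 0.0, 0.0, 0.11, 0.07, 0.0, 0.0, 0.0, 0.0, 0.24]
post pts 98 [0.44768426 0.10515795 0.04804407] [-0.05339169  0.07806289] 0.05942919246967526
side [0.5124 0.0364 0.1194 0.022 ] deg 6.841219416042563 1458 cost 0.010080873234292593 [0.0157 0.0221 0.0284] [-0.11713491 -0.17117904] [0.11547772 0.1238387 ]
post pts 142 [0.45051566 0.11422505 0.04404203] [-0.05216567  0.08463703] 0.056063987134635784
```

```bash
python3 -m handwheel '[[-16.1,-16.6,-1.2,0,0,12.3,0],[-16.1,-16.6,-1.2,0,0,12.3,0],[-16.1,-16.6,-1.2,0,0,12.3,0],[-16.1,-16.6,-1.2,0,0,12.3,0],[-16.1,-16.6,-1.2,0,0,12.3,0],[-16.1,-16.6,-1.2,0,0,12.3,0],[-16.1,-16.6,-1.2,0,0,12.3,0],[-16.1,-16.6,-1.2,0,0,12.3,0]]'
cat >> h.py <<'E'
def tgt(pos,head,o=None):
    """rows numbers to reach pos with tool y heading 'head' deg, tool down"""
    from scipy.spatial.transform import Rotation as Ro
    o=o or arm.get_obs();R=np.array(o["eef_rot"]);a=np.radians(head)
    y=np.array([np.cos(a),np.sin(a),0]);z=np.array([0,0,-1.]);Rt=np.c_[np.cross(y,z),y,z]
    return np.round(np.r_[R.T@(np.array(pos)-o["position"])/.025,np.degrees(Ro.from_matrix(R.T@Rt).as_rotvec())/5],2).tolist()
E
python3 - <<'E'
from h import *
o=arm.get_obs();print(o["position"],o["grip_width"],np.round(o["joint_pos"],1));print(tgt([.46,.07,.27],7,o))
print(np.round(optics.camera_params("wrist")["hand_eye"],3))
E
```

```text
t: 1.9
position: [0.3928, 0.2336, 0.2635]
eef_rot: [[-0.117, 0.993, 0.001], [0.993, 0.117, 0.001], [0.001, 0.001, -1.0]]
wrist_force: [1.0, 1.1, 0.4]
grip_width: 0.0426
grip_force: 0.0
[0.39275726 0.233575   0.263512  ] 0.04261908775691654 [-52.9   6.   19.4 117.5  -2.4  56.8 -25.6]
[-6.81, 1.91, -0.26, 0.01, -0.01, -0.06]
[[-0.    -0.966 -0.259  0.067]
 [ 1.     0.    -0.001  0.001]
 [ 0.001 -0.259  0.966 -0.132]
 [ 0.     0.     0.     1.   ]]
```

```bash
python3 -m handwheel '[[-6.3,3.6,-0.3,0,0,0,0],[-6.3,3.6,-0.3,0,0,0,0],[-6.3,3.6,-0.3,0,0,0,0],[-6.3,3.6,-0.3,0,0,0,0],[-6.3,3.6,-0.3,0,0,0,0],[-6.3,3.6,-0.3,0,0,0,0]]'
python3 - <<'E'
from h import *
o=arm.get_obs();print(o["position"],np.round(o["wrist_force"],2))
im,d=optics.camera("wrist");K,R,p=campose("wrist",o);print(K[0,0])
cv2.imwrite("pics/w1.png",im[:,:,::-1]);np.save("dw.npy",d)
for t in ("track","carrier","carrier_post","stop_pad","catch"):
    print(t,[(np.round(r["at"],4).tolist(),round(r["confidence"],2)) for r in models.spot_in(t,"wrist")[:2]])
s=models.silhouettes("track","wrist")
m=s[0]["region"];g=cv2.cvtColor(im,cv2.COLOR_RGB2GRAY);v,u=np.nonzero(m&(g>150));P=onplane(np.c_[u,v],.015,K,R,p)
r=fit(P,[.5115,.0355,.124]);q=r.x;T=totrack(P,q);D=np.abs(dist(T))
print(np.round(q,4),np.degrees(q[2]),len(P),r.cost,np.percentile(D,[5,50,95]),T.min(0),T.max(0))
X=cloud(d,K,R,p)[d>0];t=totrack(X,q)
b=(abs(t[:,0]+.05)<.08)&(abs(t[:,1]-.08)<.025)&(X[:,2]>.03)&(X[:,2]<.07);print("post",X[b].mean(0),t[b].min(0),t[b].max(0))
pts=[(-.053,.08),(0,.08),(.08,0),(.08,-.1),(.08,-.116)]
for a in pts:
    w=np.r_[toworld(a,q)[0],.015];c=K@(R.T@(w-p));cv2.circle(im,tuple(int(e) for e in c[:2]/c[2]),3,(255,0,0),-1)
for L in (-.0165,.0165):
  for a in np.r_[[(x,.08+L) for x in np.linspace(-.11,0,12)],[((.08+L)*np.sin(e),(.08+L)*np.cos(e)) for e in np.linspace(0,1.57,14)],[(.08+L,-y) for y in np.linspace(0,.155,14)]]:
    w=np.r_[toworld(a,q)[0],.015];c=K@(R.T@(w-p));cv2.circle(im,tuple(int(e) for e in c[:2]/c[2]),1,(0,255,0),-1)
cv2.imwrite("pics/w1o.png",cv2.resize(im[:,:,::-1],(800,600)))
E
```

```text
t: 2.5
position: [0.5005, 0.0897, 0.2704]
eef_rot: [[-0.119, 0.993, -0.0], [0.993, 0.119, 0.0], [0.0, -0.0, -1.0]]
wrist_force: [0.1, 0.3, -0.1]
grip_width: 0.0428
grip_force: 0.0
[0.50049926 0.0896665  0.27041789] [ 0.05  0.3  -0.08]
377.6679554466054
track [([0.5495, 0.088, 0.0031], 0.95)]
carrier [([0.4534, 0.1101, 0.0274], 0.94)]
carrier_post [([0.4547, 0.1106, 0.0235], 0.77)]
stop_pad []
catch []
[0.5106 0.0402 0.1138 0.0224] 6.521677033160695 11398 0.1971153342696592 [0.00389001 0.02247466 0.04001554] [-0.11698984 -0.17021434] [0.11341936 0.11392153]
post [0.4509199  0.11114345 0.04810398] [-0.06497067  0.06309377] [-0.03974405  0.08920969]
```

View pics/w1o.png

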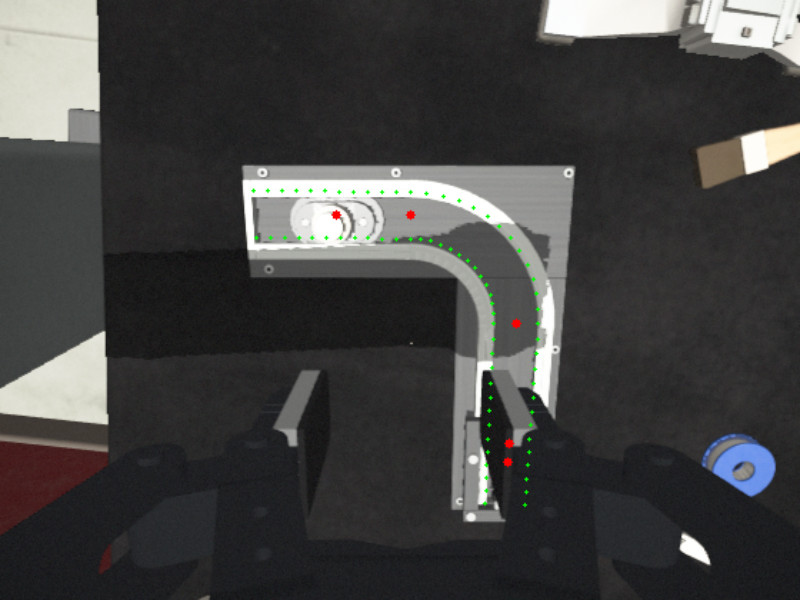

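The fit is pulled off by the shadow and the fingers: the green dots sit about 5 px (3 mm) off the lips. I'll pick the rail edges by hand on a zoomed crop.

Run:
```python
import cv2
im=cv2.imread("pics/w1.png")[112:337,165:410]
im=cv2.resize(im,None,fx=2.66,fy=2.66,interpolation=cv2.INTER_CUBIC)
im=cv2.convertScaleAbs(im,alpha=1.0)
import numpy as np
im=(255*(im/255.)**.6).astype('uint8')
for k in range(0,650,50): cv2.putText(im,str(k),(k,8),0,.3,(0,255,255));cv2.putText(im,str(k),(0,k+4),0,.3,(0,255,255))
cv2.imwrite("pics/w1c.png",im);print(im.shape)
```

```text
(598, 652, 3)
```

View pics/w1c.png

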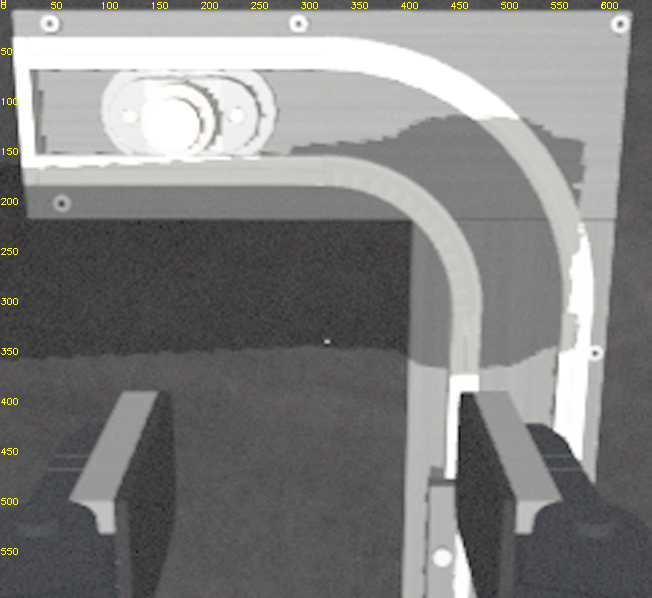

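Run:
```python
from h import *
o=arm.get_obs();K,R,p=campose("wrist",o);g=cv2.GaussianBlur(cv2.cvtColor(cv2.imread("pics/w1.png"),cv2.COLOR_BGR2GRAY),(3,3),0).astype(float)
px=lambda a:(np.array(a,float)/2.66+[165,112])
# subpixel edge scan around hand-picked edges
def edge(a,b,n,dirn):
    out=[]
    for t in np.linspace(0,1,n):
        c=px(np.array(a)*(1-t)+np.array(b)*t);s=np.arange(-4,4.01,.25);q=(c+s[:,None]*np.array(dirn)).astype(np.float32)
        v=cv2.remap(g.astype(np.float32),q[:,0].copy(),q[:,1].copy(),cv2.INTER_LINEAR).ravel();gr=np.abs(np.gradient(v));out.append(q[gr.argmax()])
    return np.array(out)
E={ "o1":(edge((300,69),(335,69),8,(0,1)),+.0165),"o1b":(edge((45,69),(95,69),8,(0,1)),+.0165),"i1":(edge((45,156),(95,156),8,(0,1)),-.0165),"i1b":(edge((285,156),(320,156),8,(0,1)),-.0165),
 "i2":(edge((481,300),(480,365),12,(1,0)),-.0165),"o2":(edge((562,300),(555,410),16,(1,0)),+.0165)}
W=[(onplane(e,.015,K,R,p),L) for e,L in E.values()]
f=lambda q:np.concatenate([dist(totrack(P,q))-L for P,L in W])
r=least_squares(f,[.511,.036,.124],loss="soft_l1",f_scale=.001);q=r.x;print(np.round(q,4),np.degrees(q[2]))
for k,(P,L) in zip(E,W): print(k,np.round(1e3*(dist(totrack(P,q))-L),1))
np.save("q.npy",q)
d=np.load("dw.npy");X=cloud(d,K,R,p)[d>0];t=totrack(X,q)
b=(abs(t[:,0]+.05)<.04)&(abs(t[:,1]-.08)<.025)&(X[:,2]>.037)&(X[:,2]<.07);print("post",np.median(X[b],0),t[b].min(0),t[b].max(0),X[b][:,2].max())
b=(t[:,0]<-.115)&(t[:,0]>-.16)&(abs(t[:,1]-.08)<.03);print("bench z",np.median(X[b][:,2]))
e=px([(24,100),(148,112),(172,125)]);print("end wall/deck/top:",np.round([totrack(onplane(a,z,K,R,p),q)[0] for a,z in zip(e,(.015,.024,.054))],4))
```

```text
[0.5103 0.0381 0.1214] 6.95322182466374
o1 [0.2 0.2 0.2 0.2 0.2 0.2 0.2 0.3]
o1b [0.1 0.1 0.1 0.1 0.1 0.1 0.1 0.1]
i1 [ 0.8 -0.2 -0.2 -0.2 -0.2 -0.2 -3.3 -0.2]
i1b [-0.1 -0.1 -0.1 -0.1 -0.1 -0.1 -0.1 -0.1]
i2 [ 0.1  0.   0.   0.4  0.5  0.5  0.6  0.7 -0.3 -0.3 -0.2  0.2]
o2 [ 2.3  1.4 -0.5 -0.5 -0.2  0.   0.3 -0.7 -0.5 -0.2 -0.2  0.1 -0.7 -0.7
 -0.4 -0.1]
post [0.45060671 0.11222733 0.05229208] [-0.06402562  0.06660802] [-0.03878702  0.09230588] 0.056200488925370884
bench z 0.00041647109839787477
end wall/deck/top: [[-0.1139  0.0845]
 [-0.0653  0.0809]
 [-0.0523  0.0796]]
```

```bash
cat >> h.py <<'E'
Q=np.load("q.npy") if __import__("os").path.exists("q.npy") else None
def path(s):
    """world xy and heading at arc length s (0 at bend_start)"""
    B=.08*np.pi/2
    if s<0: a,h=(s,.08),0
    elif s<B: e=s/.08;a,h=(.08*np.sin(e),.08*np.cos(e)),-np.degrees(e)
    else: a,h=(.08,-(s-B)),-90
    return toworld(a,Q)[0],h+np.degrees(Q[2])
def row(s,z,off=0,o=None):
    """tool centre so that rear pad contact... off = centre ahead of s"""
    p,h=path(s);a=np.radians(h);return tgt([p[0]+off*np.cos(a),p[1]+off*np.sin(a),z],h,o)
E
python3 -c "
from h import *
print(row(-.0525,.09),row(-.0525,.038),path(-.0525))"
```

```text
[1.06, -1.95, 7.22, 0.0, -0.0, 0.01] [1.06, -1.95, 9.3, 0.0, -0.0, 0.01] (array([0.44853478, 0.11114658]), np.float64(6.95322182466374))
```

```bash
python3 -m handwheel '[[1.06,-1.95,1,0,0,0,0],[1.06,-1.95,3,0,0,0,0],[1.06,-1.95,5,0,0,0,0],[1.06,-1.95,7,0,0,0,0],[1.06,-1.95,7.2,0,0,0,0],[1.06,-1.95,7.2,0,0,0,0]]'
python3 - <<'E'
from h import *
o=arm.get_obs();print(row(-.0525,.038,0,o))
im,d=optics.camera("side");K,R,p=campose("side")
X=cloud(d,K,R,p);cv2.imwrite("pics/s2.png",cv2.resize(im[180:300,220:380,::-1],(800,600),interpolation=cv2.INTER_CUBIC))
E
```

```text
t: 3.45
position: [0.4482, 0.1101, 0.0897]
eef_rot: [[-0.12, 0.993, -0.003], [0.993, 0.12, -0.002], [-0.001, -0.003, -1.0]]
wrist_force: [0.1, -0.8, 1.3]
grip_width: 0.0424
grip_force: 0.0
[0.04, 0.03, 2.07, -0.04, 0.01, -0.01]
```

View pics/s2.png

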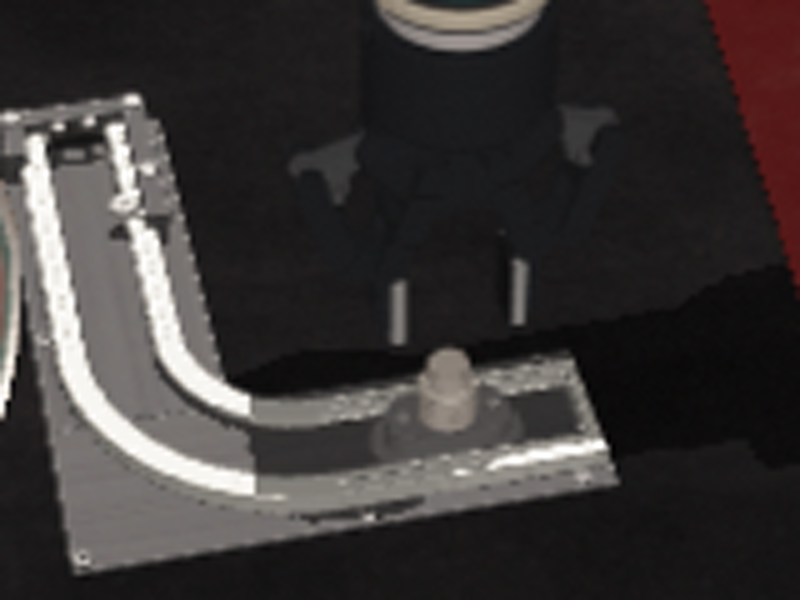

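The open fingers at (398,340) and (518,320) straddle the post at (448,390), so I can descend. The catch roller and dock are also visible, at (125,200) and (70,140).

```bash
python3 -m handwheel '[[0.04,0.03,0.7,0,0,0,0],[0.04,0.03,1.4,0,0,0,0],[0.04,0.03,2.07,0,0,0,0],[0.04,0.03,2.07,0,0,0,0],[0.04,0.03,2.07,0,0,0,0]]'
python3 - <<'E'
from h import *
o=arm.get_obs();print(row(-.0525,.038,0,o),o["joint_pos"].round(1))
E
```

```text
t: 4.0
position: [0.4513, 0.1119, 0.0408]
eef_rot: [[-0.12, 0.993, 0.003], [0.993, 0.12, 0.002], [0.001, 0.003, -1.0]]
wrist_force: [0.3, 0.1, 0.0]
grip_width: 0.0427
grip_force: 0.0
[-0.02, -0.11, 0.11, 0.04, -0.01, -0.01] [-33.5  29.3  18.6 125.5 -19.7  27.7   7.3]
```

```bash
python3 -m handwheel '[[0,0,0.08,0,0,0,0],[0,0.1,0.08,0,0,0,0],[0,0.2,0.08,0,0,0,0],[0,0.3,0.08,0,0,0,0],[0,0.4,0.08,0,0,0,0],[0,0.5,0.08,0,0,0,0],[0,0.6,0.08,0,0,0,0],[0,0.7,0.08,0,0,0,0]]'
python3 - <<'E'
from h import *
o=arm.get_obs();T=totrack(o["position"][None],Q)[0];print(T,o["joint_pos"].round(1))
R=np.array(o["eef_rot"]);print("tool force",R.T@o["wrist_force"])
optics.camera("side");print([(np.round(r["at"],4),totrack(np.array(r["at"])[None],Q)) for r in models.spot_in("carrier_post","side")[:1]])
o=arm.get_obs();print(totrack(o["position"][None],Q)[0],o["wrist_force"])
E
```

```text
t: 4.8
position: [0.4669, 0.1135, 0.0367]
eef_rot: [[-0.12, 0.993, -0.001], [0.993, 0.12, -0.0], [-0.0, -0.001, -1.0]]
wrist_force: [-2.9, -0.5, 1.8]
grip_width: 0.0425
grip_force: 1.3
[-0.0339946  0.0800839] [-32.9  30.8  18.5 123.3 -19.9  28.6   7.6]
tool force [-0.17671959 -2.89376425 -1.7765094 ]
[(array([0.4605, 0.1211, 0.0219]), array([[-0.03941783,  0.08843172]]))]
[-0.03330305  0.08009508] [-1.89137675 -0.51796785  0.13642885]
```

```bash
cat >> h.py <<'E'
def nxt(ss,z=.038,off=.0083):
    o=arm.get_obs();T=totrack(o["position"][None],Q)[0];R=np.array(o["eef_rot"])
    print("track xy",T.round(4),"toolF",(R.T@o["wrist_force"]).round(1),"j",o["joint_pos"].round(0).tolist(),"head",round(float(np.degrees(np.arctan2(R[1,1],R[0,1]))-np.degrees(Q[2])),1))
    for s in ss: r=row(s,z,off,o);print(round(s,4),r[:3],r[5])
E
python3 -m handwheel '[[0,0.1,0,0,0,0,0],[0,0.3,0,0,0,0,0],[0,0.5,0,0,0,0,0],[0,0.7,0,0,0,0,0],[0,0.9,0,0,0,0,0],[0,1.1,0,0,0,0,0],[0,1.3,0,0,0,0,0],[0,1.5,0,0,0,0,0]]'
python3 -c "
from h import *
nxt([-.004+.004*i for i in range(1,9)])"
```

```text
t: 5.7
position: [0.5047, 0.1181, 0.0368]
eef_rot: [[-0.12, 0.993, 0.0], [0.993, 0.12, -0.0], [-0.0, 0.0, -1.0]]
wrist_force: [-1.1, -1.0, 0.5]
grip_width: 0.043
grip_force: 0.9
track xy [0.0041 0.0801] toolF [-0.8 -1.2 -0.5] j [-32.0, 33.0, 19.0, 118.0, -20.0, 31.0, 8.0] head -0.0
0.0 [-0.0, 0.17, -0.05] -0.01
0.004 [-0.02, 0.33, -0.05] 0.56
0.008 [-0.05, 0.49, -0.05] 1.14
0.012 [-0.09, 0.64, -0.05] 1.71
0.016 [-0.13, 0.8, -0.05] 2.28
0.02 [-0.18, 0.95, -0.05] 2.86
0.024 [-0.24, 1.1, -0.05] 3.43
0.028 [-0.31, 1.25, -0.05] 4.0
```

```bash
python3 -m handwheel '[[0,0.17,-0.05,0,0,0,0],[-0.02,0.33,-0.05,0,0,0.56,0],[-0.05,0.49,-0.05,0,0,1.14,0],[-0.09,0.64,-0.05,0,0,1.71,0],[-0.13,0.8,-0.05,0,0,2.28,0],[-0.18,0.95,-0.05,0,0,2.86,0],[-0.24,1.1,-0.05,0,0,3.43,0],[-0.31,1.25,-0.05,0,0,4,0]]'
python3 -c "
from h import *
nxt([.028+.004*i for i in range(1,9)])"
```

```text
t: 6.5
position: [0.5362, 0.1142, 0.0381]
eef_rot: [[0.228, 0.974, -0.001], [0.974, -0.228, 0.0], [0.0, -0.001, -1.0]]
wrist_force: [-2.4, -0.3, 0.1]
grip_width: 0.0427
grip_force: 1.1
track xy [0.0349 0.0725] toolF [-0.8 -2.3 -0.1] j [-34.0, 36.0, 24.0, 114.0, -25.0, 35.0, -7.0] head -20.1
0.032 [-0.02, 0.18, 0.0] 0.56
0.036 [-0.05, 0.33, 0.0] 1.13
0.04 [-0.09, 0.49, 0.0] 1.7
0.044 [-0.13, 0.65, 0.0] 2.27
0.048 [-0.18, 0.8, 0.0] 2.85
0.052 [-0.24, 0.95, 0.0] 3.42
0.056 [-0.31, 1.09, 0.0] 3.99
0.06 [-0.38, 1.24, 0.0] 4.57
```

```bash
python3 -m handwheel '[[-0.02,0.18,0,0,0,0.56,0],[-0.05,0.33,0,0,0,1.13,0],[-0.09,0.49,0,0,0,1.7,0],[-0.13,0.65,0,0,0,2.27,0],[-0.18,0.8,0,0,0,2.85,0],[-0.24,0.95,0,0,0,3.42,0],[-0.31,1.09,0,0,0,3.99,0],[-0.38,1.24,0,0,0,4.57,0]]'
python3 -c "
from h import *
nxt([.06+.004*i for i in range(1,9)])"
```

```text
t: 7.3
position: [0.5642, 0.0984, 0.0381]
eef_rot: [[0.588, 0.809, -0.001], [0.809, -0.588, 0.001], [0.0, -0.001, -1.0]]
wrist_force: [-1.7, 1.1, 0.5]
grip_width: 0.0427
grip_force: 1.1
track xy [0.0608 0.0533] toolF [-0.1 -2.  -0.5] j [-36.0, 39.0, 30.0, 111.0, -31.0, 38.0, -23.0] head -43.0
0.064 [-0.04, 0.17, 0.0] 0.57
0.068 [-0.07, 0.32, 0.0] 1.15
0.072 [-0.1, 0.48, 0.0] 1.72
0.076 [-0.15, 0.64, 0.0] 2.29
0.08 [-0.2, 0.79, 0.0] 2.87
0.084 [-0.26, 0.94, 0.0] 3.44
0.088 [-0.33, 1.08, 0.0] 4.01
0.092 [-0.4, 1.23, 0.0] 4.58
```

```bash
python3 -m handwheel '[[-0.04,0.17,0,0,0,0.57,0],[-0.07,0.32,0,0,0,1.15,0],[-0.1,0.48,0,0,0,1.72,0],[-0.15,0.64,0,0,0,2.29,0],[-0.2,0.79,0,0,0,2.87,0],[-0.26,0.94,0,0,0,3.44,0],[-0.33,1.08,0,0,0,4.01,0],[-0.4,1.23,0,0,0,4.58,0]]'
python3 -c "
from h import *
nxt([.092+.0043*i for i in range(1,9)])"
```

```text
t: 8.1
position: [0.5835, 0.0726, 0.0381]
eef_rot: [[0.856, 0.517, 0.0], [0.517, -0.856, 0.001], [0.001, -0.001, -1.0]]
wrist_force: [-1.4, 1.4, -0.1]
grip_width: 0.0425
grip_force: 1.0
track xy [0.0768 0.0254] toolF [-0.4 -1.9  0.1] j [-37.0, 41.0, 36.0, 109.0, -36.0, 41.0, -39.0] head -65.9
0.0963 [-0.04, 0.17, 0.0] 0.62
0.1006 [-0.07, 0.34, 0.0] 1.24
0.1049 [-0.11, 0.51, 0.0] 1.86
0.1092 [-0.16, 0.68, 0.0] 2.47
0.1135 [-0.22, 0.84, 0.0] 3.09
0.1178 [-0.29, 1.0, 0.0] 3.7
0.1221 [-0.37, 1.16, 0.0] 4.32
0.1264 [-0.45, 1.31, 0.0] 4.83
```

```bash
python3 -m handwheel '[[-0.04,0.17,0,0,0,0.62,0],[-0.07,0.34,0,0,0,1.24,0],[-0.11,0.51,0,0,0,1.86,0],[-0.16,0.68,0,0,0,2.47,0],[-0.22,0.84,0,0,0,3.09,0],[-0.29,1,0,0,0,3.7,0],[-0.37,1.16,0,0,0,4.32,0],[-0.45,1.31,0,0,0,4.83,0]]'
python3 -c "
from h import *
nxt([.1264+.004*i for i in range(1,9)])"
```

```text
t: 8.9
position: [0.5913, 0.0385, 0.0381]
eef_rot: [[0.993, 0.121, 0.001], [0.121, -0.993, 0.001], [0.001, -0.0, -1.0]]
wrist_force: [-0.6, 1.0, -0.6]
grip_width: 0.0429
grip_force: 0.7
track xy [ 0.0804 -0.0094] toolF [-0.5 -1.1  0.6] j [-37.0, 44.0, 41.0, 109.0, -42.0, 43.0, -55.0] head -90.0
0.1304 [-0.01, 0.14, 0.0] -0.0
0.1344 [-0.01, 0.3, 0.0] -0.0
0.1384 [-0.01, 0.46, 0.0] -0.0
0.1424 [-0.01, 0.62, 0.0] -0.0
0.1464 [-0.01, 0.78, 0.0] -0.0
0.1504 [-0.01, 0.94, 0.0] -0.0
0.1544 [-0.01, 1.1, 0.0] -0.0
0.1584 [-0.01, 1.26, 0.0] -0.0
```

```bash
python3 -m handwheel '[[-0.01,0.14,0,0,0,0,0],[-0.01,0.3,0,0,0,0,0],[-0.01,0.46,0,0,0,0,0],[-0.01,0.62,0,0,0,0,0],[-0.01,0.78,0,0,0,0,0],[-0.01,0.94,0,0,0,0,0],[-0.01,1.1,0,0,0,0,0],[-0.01,1.26,0,0,0,0,0]]'
python3 - <<'E'
from h import *
nxt([])
for c in("side","top"):
    im,d=optics.camera(c)
    for t in ("carrier","carrier_post","catch","stop_pad"): print(c,t,[(totrack(np.array(r["at"])[None],Q)[0].round(4),round(r["confidence"],2)) for r in models.spot_in(t,c)[:1]])
    if c=="side": cv2.imwrite("pics/s3.png",cv2.resize(im[180:300,180:340,::-1],(800,600),interpolation=cv2.INTER_CUBIC))
E
```

```text
t: 9.7
position: [0.5944, 0.0064, 0.0382]
eef_rot: [[0.993, 0.122, 0.0], [0.122, -0.993, 0.0], [0.0, -0.0, -1.0]]
wrist_force: [2.5, 3.2, 1.4]
grip_width: 0.0427
grip_force: 1.5
track xy [ 0.0796 -0.0416] toolF [ 2.8 -2.9 -1.4] j [-34.0, 44.0, 41.0, 109.0, -42.0, 43.0, -52.0] head -89.9
side carrier [(array([ 0.0778, -0.0123]), 0.64)]
side carrier_post [(array([ 0.0785, -0.0053]), 0.46)]
side catch []
side stop_pad []
top carrier [(array([ 0.0673, -0.0375]), 0.61)]
top carrier_post [(array([ 0.0671, -0.0325]), 0.54)]
top catch []
top stop_pad []
```

View pics/s3.png

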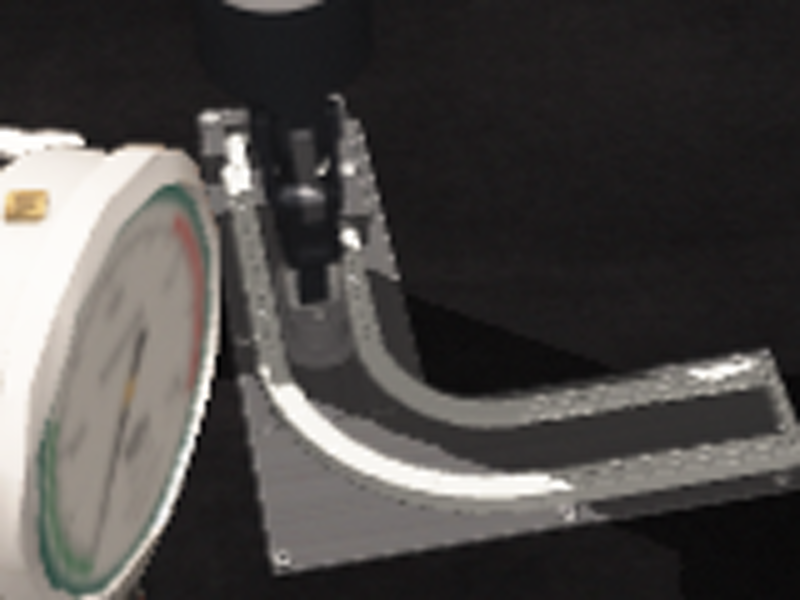

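The carrier is in the second leg with the rear finger behind it at (315,290), heading for the catch. I'll take slower steps from here.

```bash
python3 -m handwheel '[[0,0.1,0,0,0,0,0],[0,0.2,0,0,0,0,0],[0,0.3,0,0,0,0,0],[0,0.4,0,0,0,0,0],[0,0.5,0,0,0,0,0],[0,0.6,0,0,0,0,0],[0,0.7,0,0,0,0,0],[0,0.8,0,0,0,0,0]]'
python3 -c "
from h import *
nxt([])"
```

```text
t: 11.0
position: [0.5966, -0.0136, 0.038]
eef_rot: [[0.993, 0.122, 0.0], [0.122, -0.993, 0.0], [0.0, -0.0, -1.0]]
wrist_force: [-0.6, 1.0, -1.0]
grip_width: 0.043
grip_force: 0.6
track xy [ 0.0794 -0.0617] toolF [-0.5 -1.   1. ] j [-32.0, 44.0, 41.0, 108.0, -42.0, 44.0, -50.0] head -89.9
```

```bash
python3 -m handwheel '[[0,0.08,0,0,0,0,0],[0,0.16,0,0,0,0,0],[0,0.24,0,0,0,0,0],[0,0.32,0,0,0,0,0],[0,0.4,0,0,0,0,0],[0,0.48,0,0,0,0,0]]'
python3 -c "
from h import *
nxt([])"
```

```text
t: 11.6
position: [0.5978, -0.0245, 0.0379]
eef_rot: [[0.992, 0.122, -0.001], [0.122, -0.992, 0.002], [-0.001, -0.002, -1.0]]
wrist_force: [-0.1, 6.1, 0.8]
grip_width: 0.0428
grip_force: 2.9
track xy [ 0.0792 -0.0727] toolF [ 0.6 -6.1 -0.8] j [-31.0, 44.0, 41.0, 108.0, -41.0, 44.0, -49.0] head -89.9
```

```bash
python3 -m handwheel '[[0,0.08,0,0,0,0,0],[0,0.16,0,0,0,0,0],[0,0.24,0,0,0,0,0],[0,0.32,0,0,0,0,0],[0,0.4,0,0,0,0,0],[0,0.48,0,0,0,0,0],[0,0.56,0,0,0,0,0]]'
python3 -c "
from h import *
nxt([])"
```

```text
t: 12.3
position: [0.5994, -0.0371, 0.038]
eef_rot: [[0.992, 0.123, -0.001], [0.123, -0.992, 0.003], [-0.001, -0.003, -1.0]]
wrist_force: [-0.9, 6.1, 1.5]
grip_width: 0.0428
grip_force: 2.9
track xy [ 0.0793 -0.0854] toolF [-0.1 -6.1 -1.5] j [-29.0, 44.0, 41.0, 108.0, -41.0, 44.0, -48.0] head -89.9
```

```bash
python3 -m handwheel '[[0,0.08,0,0,0,0,0],[0,0.16,0,0,0,0,0],[0,0.24,0,0,0,0,0],[0,0.32,0,0,0,0,0],[0,0.4,0,0,0,0,0]]'
python3 -c "
from h import *
nxt([])"
```

```text
t: 12.8
position: [0.6017, -0.0488, 0.0382]
eef_rot: [[0.992, 0.122, 0.001], [0.122, -0.992, 0.0], [0.001, 0.0, -1.0]]
wrist_force: [1.1, 3.4, -0.6]
grip_width: 0.0429
grip_force: 1.6
track xy [ 0.0801 -0.0973] toolF [ 1.5 -3.3  0.6] j [-28.0, 44.0, 41.0, 107.0, -41.0, 44.0, -47.0] head -89.9
```

```bash
python3 -m handwheel '[[0,0.06,0,0,0,0,0],[0,0.12,0,0,0,0,0],[0,0.18,0,0,0,0,0],[0,0.24,0,0,0,0,0],[0,0.3,0,0,0,0,0],[0,0.36,0,0,0,0,0]]'
python3 -c "
from h import *
nxt([])"
```

```text
t: 13.4
position: [0.6023, -0.0581, 0.0382]
eef_rot: [[0.993, 0.122, 0.0], [0.122, -0.993, 0.0], [0.0, 0.0, -1.0]]
wrist_force: [1.6, 3.0, 1.0]
grip_width: 0.043
grip_force: 1.5
track xy [ 0.0796 -0.1066] toolF [ 2.  -2.8 -1. ] j [-27.0, 45.0, 41.0, 107.0, -41.0, 44.0, -46.0] head -89.9
```

```bash
python3 -m handwheel '[[0,0.03,0,0,0,0,0],[0,0.06,0,0,0,0,0],[0,0.09,0,0,0,0,0],[0,0.12,0,0,0,0,0]]'
python3 -c "
from h import *
nxt([])"
```

```text
t: 13.8
position: [0.6025, -0.0607, 0.0381]
eef_rot: [[0.992, 0.122, 0.0], [0.122, -0.992, 0.001], [0.0, -0.0, -1.0]]
wrist_force: [1.1, 3.6, 2.3]
grip_width: 0.0425
grip_force: 1.9
track xy [ 0.0795 -0.1092] toolF [ 1.6 -3.4 -2.3] j [-27.0, 45.0, 41.0, 107.0, -41.0, 44.0, -46.0] head -89.9
```

```bash
cat > ok.py <<'E'
from h import *
import sys
o=arm.get_obs();f=-(np.array(o["eef_rot"]).T@o["wrist_force"])[1]
print("y",totrack(o["position"][None],Q)[0].round(4),"push",round(float(f),1),"t",o["t"]);sys.exit(f>6)
E
H='python3 -m handwheel'
$H '[[0,0.02,0,0,0,0,0],[0,0.04,0,0,0,0,0]]' >/dev/null && python3 ok.py &&
$H '[[0,0.02,0,0,0,0,0],[0,0.04,0,0,0,0,0]]' >/dev/null && python3 ok.py &&
$H '[[0,0.02,0,0,0,0,0],[0,0.04,0,0,0,0,0]]' >/dev/null && python3 ok.py &&
$H '[[0,0.02,0,0,0,0,0],[0,0.04,0,0,0,0,0]]' >/dev/null && python3 ok.py &&
$H '[[0,0.02,0,0,0,0,0],[0,0.04,0,0,0,0,0]]' >/dev/null && python3 ok.py &&
$H '[[0,0.02,0,0,0,0,0],[0,0.04,0,0,0,0,0]]' >/dev/null && python3 ok.py
```

```text
y [ 0.0795 -0.1104] push 3.8 t 14.0False
```

```bash
sed -i 's/sys.exit(f>6)/sys.exit(int(f>6))/' ok.py
H='python3 -m handwheel'
$H '[[0,0.02,0,0,0,0,0],[0,0.04,0,0,0,0,0]]' >/dev/null && python3 ok.py &&
$H '[[0,0.02,0,0,0,0,0],[0,0.04,0,0,0,0,0]]' >/dev/null && python3 ok.py &&
$H '[[0,0.02,0,0,0,0,0],[0,0.04,0,0,0,0,0]]' >/dev/null && python3 ok.py &&
$H '[[0,0.02,0,0,0,0,0],[0,0.04,0,0,0,0,0]]' >/dev/null && python3 ok.py &&
$H '[[0,0.02,0,0,0,0,0],[0,0.04,0,0,0,0,0]]' >/dev/null && python3 ok.py &&
$H '[[0,0.02,0,0,0,0,0],[0,0.04,0,0,0,0,0]]' >/dev/null && python3 ok.py
```

```text
y [ 0.0795 -0.1115] push 5.4 t 14.2
y [ 0.0794 -0.1126] push 3.4 t 14.4
y [ 0.0793 -0.1137] push 2.2 t 14.6
y [ 0.0793 -0.1147] push 2.5 t 14.8
y [ 0.0793 -0.1157] push 1.7 t 15.0
y [ 0.0793 -0.1167] push 2.6 t 15.2
```

```bash
H='python3 -m handwheel'
$H '[[0,0.02,0,0,0,0,0],[0,0.04,0,0,0,0,0]]' >/dev/null && python3 ok.py &&
$H '[[0,0.02,0,0,0,0,0],[0,0.04,0,0,0,0,0]]' >/dev/null && python3 ok.py &&
$H '[[0,0.02,0,0,0,0,0],[0,0.04,0,0,0,0,0]]' >/dev/null && python3 ok.py &&
$H '[[0,0.02,0,0,0,0,0],[0,0.04,0,0,0,0,0]]' >/dev/null && python3 ok.py &&
$H '[[0,0.02,0,0,0,0,0],[0,0.04,0,0,0,0,0]]' >/dev/null && python3 ok.py &&
$H '[[0,0.02,0,0,0,0,0],[0,0.04,0,0,0,0,0]]' >/dev/null && python3 ok.py
```

```text
y [ 0.0793 -0.1176] push 1.3 t 15.4
y [ 0.0793 -0.1186] push 0.8 t 15.6
y [ 0.0793 -0.1196] push 1.7 t 15.8
y [ 0.0794 -0.1205] push 1.9 t 16.0
y [ 0.0793 -0.1211] push 3.6 t 16.2
y [ 0.0793 -0.1215] push 4.5 t 16.4
```

```bash
H='python3 -m handwheel'; sed -i 's/f>6/f>10.5/' ok.py
$H '[[0,0.01,0,0,0,0,0],[0,0.02,0,0,0,0,0],[0,0.02,0,0,0,0,0]]' >/dev/null && python3 ok.py &&
$H '[[0,0.01,0,0,0,0,0],[0,0.02,0,0,0,0,0],[0,0.02,0,0,0,0,0]]' >/dev/null && python3 ok.py &&
$H '[[0,0.01,0,0,0,0,0],[0,0.02,0,0,0,0,0],[0,0.02,0,0,0,0,0]]' >/dev/null && python3 ok.py &&
$H '[[0,0.01,0,0,0,0,0],[0,0.02,0,0,0,0,0],[0,0.02,0,0,0,0,0]]' >/dev/null && python3 ok.py &&
$H '[[0,0.01,0,0,0,0,0],[0,0.02,0,0,0,0,0],[0,0.02,0,0,0,0,0]]' >/dev/null && python3 ok.py
```

```text
y [ 0.0794 -0.1216] push 6.1 t 16.7
y [ 0.0794 -0.1217] push 5.7 t 17.0
y [ 0.0794 -0.1218] push 7.2 t 17.3
y [ 0.0794 -0.1219] push 7.8 t 17.6
y [ 0.0794 -0.122 ] push 9.1 t 17.9
```

```bash
H='python3 -m handwheel'; sed -i 's/f>10.5/f>13.3/' ok.py
$H '[[0,0.02,0,0,0,0,0],[0,0.04,0,0,0,0,0],[0,0.04,0,0,0,0,0]]' >/dev/null && python3 ok.py &&
$H '[[0,0.02,0,0,0,0,0],[0,0.04,0,0,0,0,0],[0,0.04,0,0,0,0,0]]' >/dev/null && python3 ok.py &&
$H '[[0,0.02,0,0,0,0,0],[0,0.03,0,0,0,0,0],[0,0.03,0,0,0,0,0]]' >/dev/null && python3 ok.py &&
$H '[[0,0.02,0,0,0,0,0],[0,0.02,0,0,0,0,0]]' >/dev/null && python3 ok.py
$H '[[0,0,0,0,0,0,0],[0,0,0,0,0,0,0],[0,0,0,0,0,0,0]]' >/dev/null ; python3 ok.py
```

```text
y [ 0.0794 -0.1222] push 9.7 t 18.2
y [ 0.0795 -0.1224] push 11.7 t 18.5
y [ 0.0795 -0.1225] push 12.7 t 18.8
y [ 0.0795 -0.1226] push 13.3 t 19.0
y [ 0.0795 -0.1226] push 14.0 t 19.3
```

```bash
H='python3 -m handwheel'
$H '[[0,0,0,0,0,0,0],[0,0,0,0,0,0,0],[0,0,0,0,0,0,0]]' >/dev/null ; python3 ok.py
$H '[[0,-0.05,0,0,0,0,0],[0,-0.1,0,0,0,0,0],[0,-0.15,0,0,0,0,0],[0,-0.2,0,0,0,0,0],[0,-0.25,0,0,0,0,0],[0,-0.3,0,0,0,0,0],[0,-0.3,0,0,0,0,0]]' >/dev/null ; python3 ok.py
```

```text
y [ 0.0795 -0.1226] push 13.6 t 19.6
y [ 0.0794 -0.1214] push 1.6 t 20.3
```

```bash
H='python3 -m handwheel'
$H '[[0,-0.05,0,0,0,0,0],[0,-0.1,0,0,0,0,0],[0,-0.15,0,0,0,0,0],[0,-0.2,0,0,0,0,0],[0,-0.25,0,0,0,0,0],[0,-0.25,0,0,0,0,0],[0,-0.25,0,0,0,0,0]]'; python3 ok.py
```

```text
t: 21.0
position: [0.6031, -0.0659, 0.038]
eef_rot: [[0.993, 0.122, 0.0], [0.122, -0.993, -0.0], [0.0, 0.0, -1.0]]
wrist_force: [-0.4, 0.4, 0.3]
grip_width: 0.0429
grip_force: 0.0
y [ 0.0795 -0.1145] push 0.5 t 21.0
```

```bash
H='python3 -m handwheel'
$H '[[0,0,-0.5,0,0,0,0],[0,0,-1,0,0,0,0],[0,0,-2,0,0,0,0],[0,0,-3.5,0,0,0,0],[0,0,-5,0,0,0,0],[0,0,-6.5,0,0,0,0],[0,0,-8,0,0,0,0],[0,0,-8,0,0,0,0]]'
$H '[[3.5,-3,0,0,0,0,0],[3.5,-3,0,0,0,0,0],[3.5,-3,0,0,0,0,0],[3.5,-3,0,0,0,0,0]]'
python3 - <<'E'
from h import *
o=arm.get_obs();im,d=optics.camera("wrist");K,R,p=campose("wrist",o);X=cloud(d,K,R,p);t=totrack(X.reshape(-1,3),Q);z=X[...,2].ravel()
b=(abs(t[:,0]-.08)<.022)&(t[:,1]<-.05)&(t[:,1]>-.2)&(z>.037)&(z<.07);print("wrist post",t[b].min(0) if b.any() else None,t[b].max(0) if b.any() else None)
for n in ("carrier_post","stop_pad","catch"): print(n,[(totrack(np.array(r["at"])[None],Q)[0].round(4),round(r["confidence"],2)) for r in models.spot_in(n,"wrist")[:1]])
c=K@(R.T@(np.r_[toworld((.08,-.11),Q)[0],.03]-p));u,v=(c[:2]/c[2]).astype(int);print(u,v)
u=min(max(u,80),480);v=min(max(v,60),360)
w=im[v-60:v+60,u-80:u+80,::-1];s=optics.camera("side")[0][175:265,190:310,::-1]
cv2.imwrite("pics/end.png",np.hstack([cv2.resize(w,(400,300),interpolation=cv2.INTER_CUBIC),cv2.resize(s,(400,300),interpolation=cv2.INTER_CUBIC)]))
E
```

```text
t: 21.8
position: [0.6058, -0.0674, 0.2445]
eef_rot: [[0.993, 0.121, 0.01], [0.121, -0.993, 0.0], [0.01, 0.001, -1.0]]
wrist_force: [0.1, -0.4, 0.1]
grip_width: 0.0427
grip_force: 0.0
t: 22.2
position: [0.6816, 0.0223, 0.2373]
eef_rot: [[0.992, 0.127, -0.0], [0.127, -0.992, -0.0], [-0.0, 0.0, -1.0]]
wrist_force: [-0.7, -0.7, 0.3]
grip_width: 0.0428
grip_force: 0.0
wrist post [ 0.08893941 -0.12217999] [ 0.0953986 -0.1080647]
carrier_post [(array([ 0.0903, -0.1149]), 0.81)]
stop_pad [(array([ 0.0818, -0.1445]), 0.57)]
catch []
359 277
```

View pics/end.png

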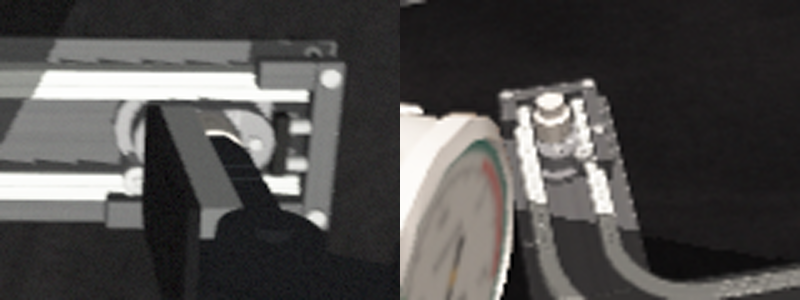

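```bash
python3 -m handwheel '[[1.5,3,0,0,0,0,0],[1.5,3,0,0,0,0,0],[1.5,3,0,0,0,0,0],[1.5,3,0,0,0,0,0]]'
python3 - <<'E'
from h import *
o=arm.get_obs();im,d=optics.camera("wrist");K,R,p=campose("wrist",o);X=cloud(d,K,R,p);t=totrack(X.reshape(-1,3),Q);z=X[...,2].ravel()
b=(abs(t[:,0]-.08)<.022)&(t[:,1]<-.05)&(t[:,1]>-.2)&(z>.045)&(z<.07);print("wrist post top",t[b].min(0),t[b].max(0))
c=K@(R.T@(np.r_[toworld((.08,-.11),Q)[0],.03]-p));u,v=(c[:2]/c[2]).astype(int);print(u,v)
u=min(max(u,60),500);v=min(max(v,45),375)
cv2.imwrite("pics/end2.png",cv2.resize(im[v-45:v+45,u-60:u+60,::-1],(800,600),interpolation=cv2.INTER_CUBIC))
E
```

```text
t: 22.85
position: [0.7265, -0.0532, 0.2382]
eef_rot: [[0.993, 0.118, -0.0], [0.118, -0.993, -0.0], [-0.0, 0.0, -1.0]]
wrist_force: [0.7, -0.2, -0.3]
grip_width: 0.0427
grip_force: 0.0
wrist post top [ 0.07323207 -0.11991549] [ 0.09304754 -0.10267984]
277 309
```

View pics/end2.png

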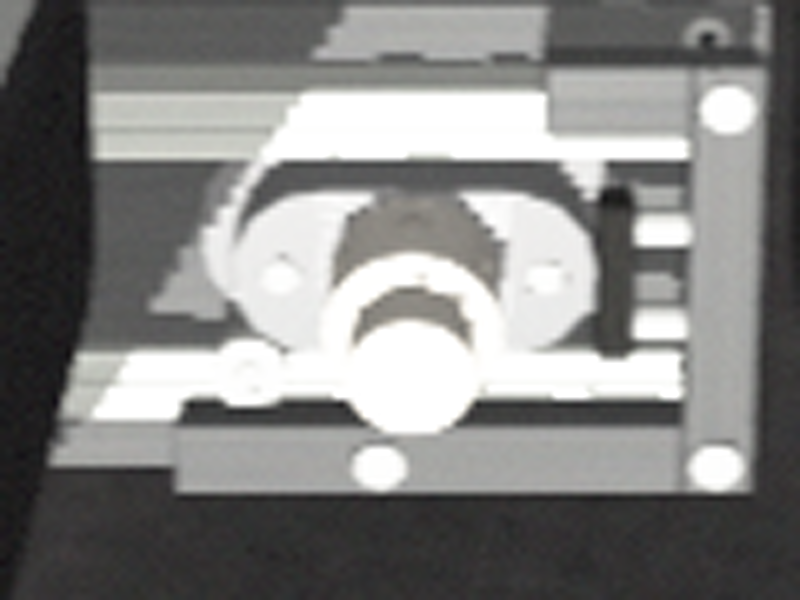

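The deck front (598,270) sits against the black pad (615,270), and the roller (245,370) has sprung out behind the deck's rounded rear end. The robot is clear, so I'm handing in.

```bash
python3 -c "
from rig import arm
print(arm.close_job())"
```

```text
the job is handed in; nothing more can be done
None
```

The carrier is home against the stop pad behind the sprung-out catch: it was pressed at about 13 to 14 N at the wrist and released, no force reading passed about 14 N, and the job was handed in at about 23 s.

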